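# Put the mixed-up glaze jars back on their own drip tiles

### The arm

A 6-joint arm with a two-finger parallel gripper is mounted at the origin on the work surface. World frame = base frame: x ahead of the robot, y to its left, z up, the work surface at z = 0. Lengths are in m, angles in rad, forces in N, time in s.
With the tool pointing down it reaches from about 0.35 to 0.775 m from the base axis. Payload 5.5 kg.
Tool frame: the origin (TCP) lies midway between the tips of the shut fingers; the grasp point (between the pads) lies 19 mm behind it; z points along the fingers, y is the line along which they close (so a half turn about z gives the same grasp; the last joint's range is limited). The gripper opens to 85 mm and grips with 20 to 120 N. Pads are 22 mm wide; open, the fingers measure 114 mm over their backs; the gripper's body (76 mm by 85 mm) begins 54 mm behind the grasp point. The pads swing forward as they close: fully open they stand 13 mm farther back than shut.
Start: joints at [1.043, 0.313, 0.046, 1.304, 0, 1.431], TCP at [0.217, 0.532, 0.231] pointing down, gripper open.
Joint ranges: [-2.76, 2.76], [-0.86, 1.69], [-1.03, 1.26], [-2.2, 2.34], [-1.47, 1.5], [-3.14, 3.14]. Speed limits (rad/s): [2.57, 2.57, 3.14, 3.14, 3.14, 3.14].

### API

Orientations are given as a unit quaternion [w, x, y, z].
In Python, from workcell import env gives the robot as it stands. The module is installed in compiled form; this text tells all that it offers.
- The arm moves only by the tool carry_out, never from a script. Its argument "series" is a list of rows, each an object with "delta_rot": the turn, a rotation vector about the world's x, y, z normalised to -1 to 1, where 1 is 0.1 rad, a list of three; "travel": the shift along the world's x, y, z normalised to -1 to 1, where 1 is 0.025 m, a list of three; "fingers": the closure, from -1 (fully open) to 1 (shut). In form: [{"delta_rot": [ax, ay, az], "travel": [tx, ty, tz], "fingers": fingers}, ...]. A call has 1 to 5 rows; each row shifts and turns the commanded pose from where the row before left it; what a row does not reach is not made up. A row lasts 1/8 s, in which the tool goes at most 62.5 mm and 10.7 degrees, less where a joint would pass 70% of its speed; a pose out of reach is approached as far as the arm can. A call with a number of a shift or a turn outside -1 to 1 is refused whole. A call with a gripper value outside its range is refused whole. The fingers move at their own pace and stop on an object; "squeeze" is the grip in N (left out, the last holds). Time passes only in rows, so rows that do not move let the fingers close. It gives the time, the measured TCP pose, the force, the opening and the grip force at its end, in the units of the state.
- env.get_state(): the state, without advancing time (a new reading comes with each control period).
- env.read_camera(name): name is "side" or "top" or "wrist"; returns a dict with "color" (400x640x3 uint8, red, green, blue), "fx", "fy", "cx", "cy" (pixels), "world_from_camera" (4x4, takes a point from camera to world coordinates); the wrist camera has in their place "hand_eye" (4x4, takes a point from camera to tool coordinates, whose origin is the TCP and whose axes are the flange's). Camera axes: x right, y up, looking along -z (the intrinsics and any distortion apply to the point x, -y, -z); pixel columns grow to the right and rows downward; lengths in m; the calibration is good to about 2 mm. The wrist camera is an equidistant fisheye: a pixel r from the principal point sees the ray r / f radians off the axis. A picture is of the moment at which its call begins: read the wrist's pose just before it. There is no depth.
- env.hand_in(): hands the job in; it is judged then, once.
The state is a dict: "clock": time; "joint_pos": joint angles; "qvel": joint speeds; "tau": joint torques, N m; "tcp_pos": TCP position; "orientation": TCP orientation; "wrist_force": force on the tool from outside, world axes, zero at the start; "ft_torque": the same for the moment, N m; "finger_gap": finger opening in m; "grip_force": force on a finger pad.
Only numpy, scipy, OpenCV 4.12 (cv2) and the standard library are available. Lean on these libraries where they do the work, as an engineer would, in place of code of your own. Each camera call takes 0.05 s, during which the arm holds its last target. There are 200 camera calls.

### The job

The four glaze jars were put back on each other's drip tiles. Get every jar standing in the middle of the tile glazed in its own colour, with the bare unglazed tile as a free spot to park a jar when you need one. Keep the jars upright, set them down gently rather than dropping them, and leave the mug where it stands.

Things in the scene. Friction and masses are not known exactly. Their poses are not given: they have to be found in the camera images.
- jar_celadon: Closed glaze jar, celadon (mid green) lid and jar body with a blank pale label band: a plain upright cylinder 58 mm in diameter and 53 mm high, with a 55 mm wide screw lid on top, 72 mm high in all, about 0.22 kg, loose. Origin: centre of its underside; z up its axis. It stands at the start on a tile of another colour, within about 8 mm of that tile's middle.
- jar_cobalt: Closed glaze jar, cobalt (dark blue) lid and jar body with a blank pale label band: a plain upright cylinder 58 mm in diameter and 53 mm high, with a 55 mm wide screw lid on top, 72 mm high in all, about 0.22 kg, loose. Origin: centre of its underside; z up its axis. It stands at the start on a tile of another colour, within about 8 mm of that tile's middle.
- jar_red: Closed glaze jar, iron red (dark brick red) lid and jar body with a blank pale label band: a plain upright cylinder 58 mm in diameter and 53 mm high, with a 55 mm wide screw lid on top, 72 mm high in all, about 0.22 kg, loose. Origin: centre of its underside; z up its axis. It stands at the start on a tile of another colour, within about 8 mm of that tile's middle.
- jar_honey: Closed glaze jar, honey yellow lid and jar body with a blank pale label band: a plain upright cylinder 58 mm in diameter and 53 mm high, with a 55 mm wide screw lid on top, 72 mm high in all, about 0.22 kg, loose. Origin: centre of its underside; z up its axis. It stands at the start on a tile of another colour, within about 8 mm of that tile's middle.
- tile_celadon: Square drip tile glazed celadon (mid green), 100 x 100 x 6 mm, with thin pale unglazed edges, fixed flat on the plywood plank: home of the celadon jar. Origin: centre of its underside, 18 mm above the shelf (the plank is 18 mm thick); its top is 24 mm above the shelf; x and y along its edges, z up. Tile centres are about 150 mm apart, in two rows of three places.
- tile_cobalt: Square drip tile glazed cobalt (dark blue), 100 x 100 x 6 mm, with thin pale unglazed edges, fixed flat on the plywood plank: home of the cobalt jar. Origin: centre of its underside, 18 mm above the shelf (the plank is 18 mm thick); its top is 24 mm above the shelf; x and y along its edges, z up. Tile centres are about 150 mm apart, in two rows of three places.
- tile_red: Square drip tile glazed iron red (dark brick red), 100 x 100 x 6 mm, with thin pale unglazed edges, fixed flat on the plywood plank: home of the red jar. Origin: centre of its underside, 18 mm above the shelf (the plank is 18 mm thick); its top is 24 mm above the shelf; x and y along its edges, z up. Tile centres are about 150 mm apart, in two rows of three places.
- tile_honey: Square drip tile glazed honey yellow, 100 x 100 x 6 mm, with thin pale unglazed edges, fixed flat on the plywood plank: home of the honey jar. Origin: centre of its underside, 18 mm above the shelf (the plank is 18 mm thick); its top is 24 mm above the shelf; x and y along its edges, z up. Tile centres are about 150 mm apart, in two rows of three places.
- tile_bare: Square unglazed tile, plain pale buff, 100 x 100 x 6 mm, fixed on the plank like the others and empty at the start: the free spot. Origin: centre of its underside, 18 mm above the shelf; its top is 24 mm above the shelf; x and y along its edges, z up.
- mug: Bystander: pale buff speckled mug, 74 mm in diameter, 82 mm high, standing loose on the plank in the sixth place, about 150 mm from its neighbours. Origin: centre of its underside, z up; its handle reaches 68 mm from the axis along its own +y.
Not all that is in view belongs to the job. Several things have the shape of the jar_red; the one meant has the colours described above.

How it is judged:
By the outcome, as a careful person would: the job done as asked, in the order asked, and still so for the second after the job is handed in, with the robot touching nothing.
It also fails if it takes over 128 s, if anything falls off the work surface, if the arm or the gripper's body presses on something with over 40 N, if the wrist force passes 120 N, or if a joint passes its speed limit or range.

## Working session

There is one attempt and no reset: what is moved stays moved. The work goes in short steps, Python scripts to look and compute and a tool call to move; the robot and the scene stay as the last step left them, time stands still between calls to the robot, and variables do not carry over. Pictures are saved under pics/ and viewed, at most 14 in all, crops included, and the job is handed in when it is done.

Besides the shell and the picture viewer there is one more tool, called after ">>>" as name(argument=value, ...) on one line, values as JSON. carry_out: Moves the arm, as the interface text tells. Its arguments: {"type":"object","properties":{"series":{"type":"array","items":{"type":"object","properties":{"delta_rot":{"type":"array","items":{"type":"number"}},"travel":{"type":"array","items":{"type":"number"}},"fingers":{"type":"number"}}}},"squeeze":{"type":"number"}},"required":["series"]}

```bash
mkdir -p pics; python3 - <<'E'
from workcell import env
import cv2
print(env.get_state())
for n in("top","side"):
    c=env.read_camera(n); cv2.imwrite(f"pics/{n}0.png",c["color"][:,:,::-1]); print(n,c["fx"],c["fy"],c["cx"],c["cy"],c["world_from_camera"],[k for k in c])
E
```

```text
{'clock': 0.0, 'joint_pos': array([1.04342616e+00, 3.13949253e-01, 4.49850657e-02, 1.30355977e+00,
       1.72662228e-05, 1.43119387e+00]), 'qvel': array([-2.55668870e-03, -9.37438152e-04,  1.37175509e-03,  9.39935588e-05,
        8.17411001e-04,  9.91824383e-05]), 'tau': array([-2.04250869e-04, -4.80628395e+01,  2.98532724e+01,  1.92795612e-02,
        1.65642894e-05, -6.38516173e-07]), 'tcp_pos': array([0.21717715, 0.53187992, 0.23044043]), 'orientation': array([-2.90918626e-04,  1.92671359e-01,  9.81262962e-01, -8.13400491e-04]), 'wrist_force': array([-0.36015935,  0.28615614, -0.56821053]), 'ft_torque': array([-0.02733161, -0.03019875, -0.02157098]), 'grip_force': 0.0, 'finger_gap': 0.08526435918622137}
top 386.96708188055976 386.96708188055976 329.12350991025716 203.5579258952858 [[-0.01970313  0.99490222 -0.0989008   0.44456448]
 [-0.99879172 -0.02404095 -0.04286187 -0.06406023]
 [-0.04502104  0.09793679  0.99417377  0.76761333]
 [ 0.          0.          0.          1.        ]] ['color', 'fx', 'fy', 'cx', 'cy', 'world_from_camera']
side 368.88926821007766 368.88926821007766 323.3881261271716 200.0424612776299 [[-0.71983887  0.46657736 -0.51394316  0.13473045]
 [-0.69407482 -0.47356458  0.54221466  0.33927394]
 [ 0.00959981  0.74702219  0.66472979  0.5111333 ]
 [ 0.          0.          0.          1.        ]] ['color', 'fx', 'fy', 'cx', 'cy', 'world_from_camera']
```

View pics/top0.png

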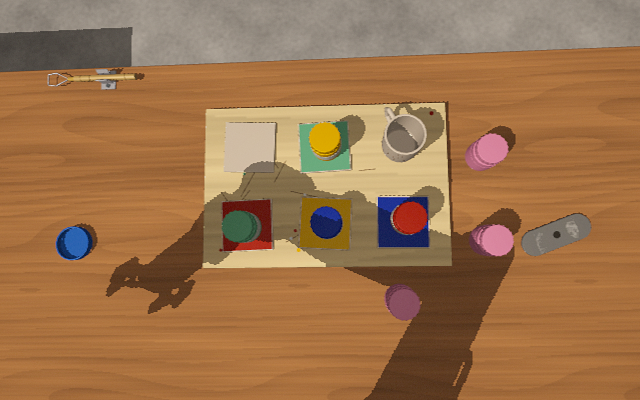

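View pics/side0.png

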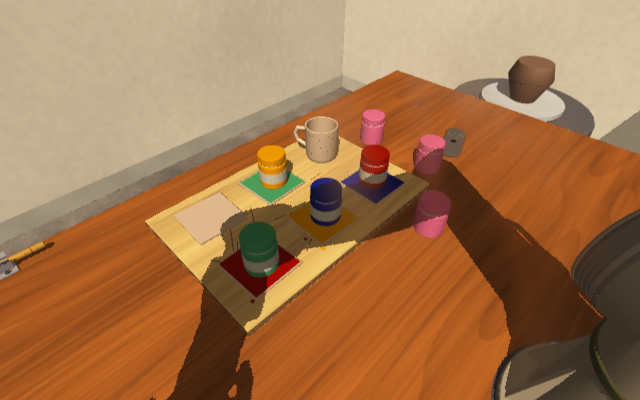

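The top view shows the bare tile at (250,147) and the mug at (405,137).

| Jar | Jar pixel | Standing on |
|---|---|---|
| honey | (325,140) | celadon tile |
| celadon | (240,227) | red tile |
| cobalt | (326,222) | honey tile |
| red | (410,218) | cobalt tile |

Things that could be taken for the red jar are pink jars at (487,151), (493,240) and (403,302). There is also a blue cup at (75,243), which could pass for cobalt. The brick-red jar on the cobalt tile at (410,218) is the one described. I'll check this in enlarged crops.

```bash
python3 - <<'E'
import cv2
a=cv2.imread("pics/top0.png")[95:275,200:460]; cv2.imwrite("pics/topc.png",cv2.convertScaleAbs(cv2.resize(a,None,fx=3,fy=3,interpolation=2),alpha=1.4))
a=cv2.imread("pics/side0.png")[110:340,140:440]; cv2.imwrite("pics/sidec.png",cv2.convertScaleAbs(cv2.resize(a,None,fx=2.6,fy=2.6,interpolation=2),alpha=1.4))
E
```

```text
(no output)
```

View pics/topc.png

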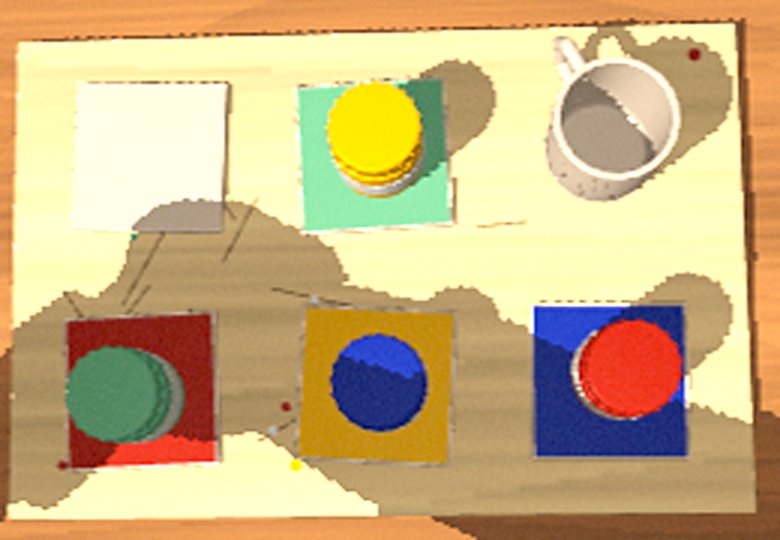

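View pics/sidec.png

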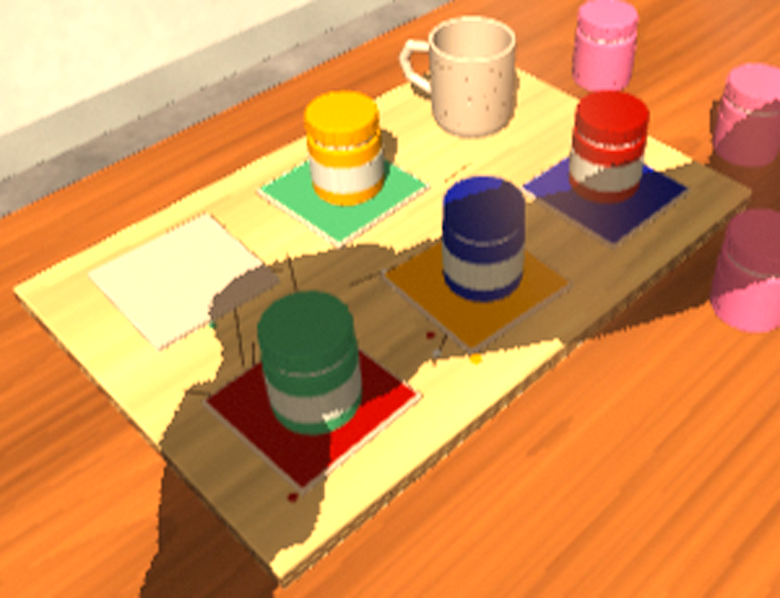

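```bash
cat > h.py <<'E'
import numpy as np
from workcell import env
def ray(c,p):
    T=np.array(c["world_from_camera"]);d=np.array([(p[0]-c["cx"])/c["fx"],-(p[1]-c["cy"])/c["fy"],-1.])
    return T[:3,3],T[:3,:3]@d
def tri(c1,p1,c2,p2):
    o1,d1=ray(c1,p1);o2,d2=ray(c2,p2)
    s=np.linalg.lstsq(np.c_[d1,-d2],o2-o1,rcond=None)[0]
    a,b=o1+s[0]*d1,o2+s[1]*d2
    return (a+b)/2,np.linalg.norm(a-b)
def plane(c,p,z):
    o,d=ray(c,p);return o+d*(z-o[2])/d[2]
E
python3 - <<'E'
from h import *
np.set_printoptions(precision=4,suppress=True)
t=env.read_camera("top");s=env.read_camera("side")
P=lambda q:(q[0]/3-1/3+200,q[1]/3-1/3+95); S=lambda q:(q[0]/2.6-.3+140,q[1]/2.6-.3+110)
T={'bare':[(77,82),(228,84),(224,233),(71,230)],'cel':[(297,87),(441,79),(453,223),(303,231)],'red':[(65,317),(213,312),(218,461),(69,467)],'honey':[(304,307),(456,310),(450,464),(299,460)],'cob':[(533,305),(687,306),(687,457),(533,457)]}
D={'bare':[(90,273),(279,279),(161,347)],'cel':[(260,188),(427,187),(340,241)],'red':[(204,403),(421,396),(302,488)],'honey':[(384,272),(567,286),(472,346)],'cob':[(524,186),(687,186),(614,243)]}
for k in T:
    r=[tri(t,P(T[k][i]),s,S(q)) for i,q in zip((0,2,3),D[k])]
    w=np.array([plane(t,P(q),.024) for q in T[k]]); e=w[1]-w[0]
    ctr_s=(plane(s,S(D[k][0]),.024)+plane(s,S(D[k][1]),.024))/2
    print(k,'z',[round(x[0][2],4) for x in r],'miss',[round(x[1],4) for x in r],'ctr',w.mean(0)[:2],'side',ctr_s[:2],'tri',((r[0][0]+r[1][0])/2)[:2],'sides',np.linalg.norm(np.roll(w,1,0)-w,axis=1),'yaw',np.arctan2(e[0],-e[1]))
J={'cel':((112,395),(306,323)),'cob':((379,382),(484,204)),'red':((631,368),(611,113)),'honey':((374,128),(342,114))}
for k,(a,b) in J.items():
    x,m=tri(t,P(a),s,S(b)); print(k,x,m,'top@.096',plane(t,P(a),.096)[:2],'side',plane(s,S(b),.096)[:2])
E
```

```text
bare z [np.float64(0.0235), np.float64(0.0202), np.float64(0.024)] miss [np.float64(0.0042), np.float64(0.0007), np.float64(0.0038)] ctr [0.635  0.1234] side [0.6319 0.1237] tri [0.6348 0.123 ] sides [0.0999 0.1014 0.0999 0.1015] yaw -0.047340733359752
cel z [np.float64(0.0232), np.float64(0.0189), np.float64(0.0248)] miss [np.float64(0.0029), np.float64(0.0005), np.float64(0.0029)] ctr [ 0.6319 -0.0244] side [ 0.6283 -0.0236] tri [ 0.632  -0.0256] sides [0.0964 0.0951 0.0962 0.0977] yaw 0.02297817225747961
red z [np.float64(0.0191), np.float64(0.0201), np.float64(0.0219)] miss [np.float64(0.0037), np.float64(0.0038), np.float64(0.0024)] ctr [0.482 0.129] side [0.4765 0.1297] tri [0.4812 0.1289] sides [0.0974 0.0974 0.0963 0.0968] yaw 0.008996911223765317
honey z [np.float64(0.0258), np.float64(0.0175), np.float64(0.0256)] miss [np.float64(0.0027), np.float64(0.0012), np.float64(0.0004)] ctr [ 0.4813 -0.024 ] side [ 0.4793 -0.022 ] tri [ 0.4809 -0.0239] sides [0.0985 0.0983 0.0985 0.0964] yaw -0.04470310962268245
cob z [np.float64(0.0233), np.float64(0.0254), np.float64(0.0242)] miss [np.float64(0.0048), np.float64(0.0011), np.float64(0.0028)] ctr [ 0.4806 -0.1722] side [ 0.4788 -0.1741] tri [ 0.4798 -0.1727] sides [0.097  0.0978 0.0958 0.0966] yaw -0.03157693198103834
cel [0.4749 0.1274 0.0948] 0.0009293456939175438 top@.096 [0.4751 0.1274] side [0.4735 0.1278]
cob [ 0.4791 -0.0292  0.0909] 0.0012029557569880327 top@.096 [ 0.4793 -0.029 ] side [ 0.4744 -0.025 ]
red [ 0.4838 -0.1751  0.0924] 0.0014288587972978994 top@.096 [ 0.4842 -0.1741] side [ 0.4802 -0.1712]
honey [ 0.6301 -0.0294  0.092 ] 0.002113008187016882 top@.096 [ 0.6298 -0.0289] side [ 0.6243 -0.0264]
```

The triangulated heights check out: tile tops at about 0.023 and lids at about 0.094, with tile sides of about 97–101 mm. The crop confirms the red jar on the cobalt tile as the brick-red one, and the three outside it are pink. The jars form a 4-cycle, so the order is honey→bare, celadon→home, red→home, cobalt→home, honey→home. First I'll move above the honey jar.

>>> carry_out(series=[{"travel": [0.72, -0.97, 0], "delta_rot": [0, 0, 0], "fingers": -1}, {"travel": [0.72, -0.97, 0], "delta_rot": [0, 0, 0], "fingers": -1}, {"travel": [0.72, -0.97, 0], "delta_rot": [0, 0, 0], "fingers": -1}, {"travel": [0.72, -0.97, 0], "delta_rot": [0, 0, 0], "fingers": -1}, {"travel": [0.72, -0.97, 0], "delta_rot": [0, 0, 0], "fingers": -1}], squeeze=40)

```text
clock: 0.82
tcp_pos: [0.3079, 0.4102, 0.2312]
orientation: [-0.0, 0.193, 0.981, -0.0]
wrist_force: [-0.3, -0.1, 0.0]
finger_gap: 0.0853
grip_force: 0.0
```

>>> carry_out(series=[{"travel": [0.72, -0.97, 0], "delta_rot": [0, 0, 0], "fingers": -1}, {"travel": [0.72, -0.97, 0], "delta_rot": [0, 0, 0], "fingers": -1}, {"travel": [0.72, -0.97, 0], "delta_rot": [0, 0, 0], "fingers": -1}, {"travel": [0.72, -0.97, 0], "delta_rot": [0, 0, 0], "fingers": -1}, {"travel": [0.72, -0.97, 0], "delta_rot": [0, 0, 0], "fingers": -1}])

```text
clock: 1.45
tcp_pos: [0.3979, 0.289, 0.2312]
orientation: [-0.0, 0.193, 0.981, -0.0]
wrist_force: [0.5, 0.2, -0.1]
finger_gap: 0.0857
grip_force: 0.0
```

>>> carry_out(series=[{"travel": [0.72, -0.97, 0], "delta_rot": [0, 0, 0], "fingers": -1}, {"travel": [0.72, -0.97, 0], "delta_rot": [0, 0, 0], "fingers": -1}, {"travel": [0.72, -0.97, 0], "delta_rot": [0, 0, 0], "fingers": -1}, {"travel": [0.72, -0.97, 0], "delta_rot": [0, 0, 0], "fingers": -1}, {"travel": [0.72, -0.97, 0], "delta_rot": [0, 0, 0], "fingers": -1}])

```text
clock: 2.08
tcp_pos: [0.4879, 0.1677, 0.2312]
orientation: [-0.0, 0.193, 0.981, 0.0]
wrist_force: [1.6, 0.6, 0.5]
finger_gap: 0.0856
grip_force: 0.0
```

>>> carry_out(series=[{"travel": [0.72, -0.97, 0], "delta_rot": [0, 0, 0], "fingers": -1}, {"travel": [0.72, -0.97, 0], "delta_rot": [0, 0, 0], "fingers": -1}, {"travel": [0.72, -0.97, 0], "delta_rot": [0, 0, 0], "fingers": -1}, {"travel": [0, 0, 0], "delta_rot": [0, 0, 0], "fingers": -1}])

```text
clock: 2.58
tcp_pos: [0.5424, 0.0943, 0.2308]
orientation: [-0.0, 0.194, 0.981, -0.0]
wrist_force: [-0.5, -0.2, -0.5]
finger_gap: 0.0852
grip_force: 0.0
```

```bash
cat >> h.py <<'E'
from scipy.spatial.transform import Rotation as R
TILES={'bare':(.635,.1232),'cel':(.631,-.0242),'red':(.480,.1292),'honey':(.4805,-.0235),'cob':(.480,-.1727)}
def wpose(st,c):
    q=st["orientation"];M=np.eye(4);M[:3,:3]=R.from_quat([q[1],q[2],q[3],q[0]]).as_matrix();M[:3,3]=st["tcp_pos"]
    return M@np.array(c["hand_eye"])
def wproj(c,W,p):
    x=W[:3,:3].T@(np.asarray(p)-W[:3,3]);x=np.array([x[0],-x[1],-x[2]])
    rho=np.hypot(x[0],x[1]);th=np.arctan2(rho,x[2])
    return np.array([c["cx"]+c["fx"]*th*x[0]/rho,c["cy"]+c["fy"]*th*x[1]/rho])
def wray(c,W,p):
    u=np.array([(p[0]-c["cx"])/c["fx"],(p[1]-c["cy"])/c["fy"]]);th=np.hypot(*u)
    d=np.array([np.sin(th)*u[0]/th,-np.sin(th)*u[1]/th,-np.cos(th)])
    return W[:3,3],W[:3,:3]@d
def wplane(c,W,p,z):
    o,d=wray(c,W,p);return o+d*(z-o[2])/d[2]
E
python3 - <<'E'
from h import *
import cv2,pickle
st=env.get_state();c=env.read_camera("wrist");W=wpose(st,c);pickle.dump((c,W),open("w1.pkl","wb"))
print(c["fx"],c["cx"],c["cy"],W)
im=cv2.resize(cv2.convertScaleAbs(c["color"][:,:,::-1],alpha=1.4),None,fx=1.25,fy=1.25)
for k,t in TILES.items():
    u=wproj(c,W,(*t,.024));print(k,u)
cv2.imwrite("pics/w1.png",im)
E
```

```text
309.70691628693146 317.2795815752079 202.44025256228792 [[ 3.81141096e-01 -8.92986001e-01 -2.39389779e-01  4.81891899e-01]
 [ 9.24516776e-01  3.68018111e-01  9.91534221e-02  1.18814055e-01]
 [-4.42843389e-04 -2.59111311e-01  9.65847365e-01  3.72539248e-01]
 [ 0.00000000e+00  0.00000000e+00  0.00000000e+00  1.00000000e+00]]
bare [368.52904568 239.13672815]
cel [258.87316999 276.559282  ]
red [325.41004985 116.21366065]
honey [206.15690204 169.4446206 ]
cob [120.10160245 213.59777312]
```

View pics/w1.png

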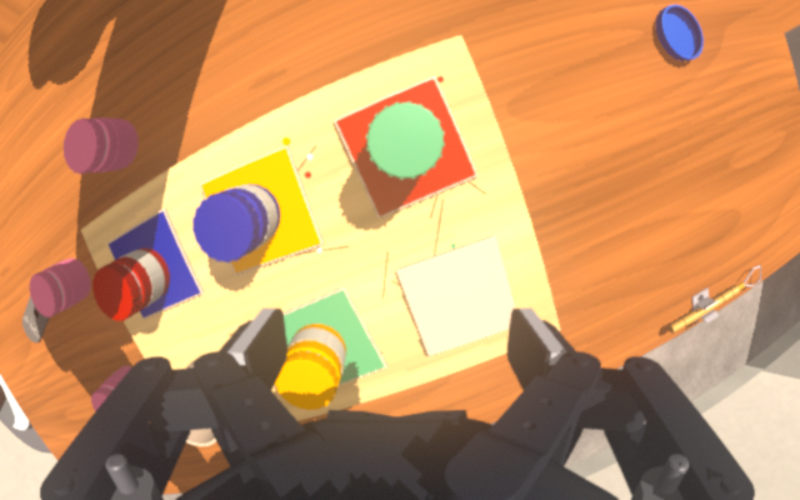

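The wrist view shows bare tile corners at (396,270), (495,237), (518,322) and (428,355), and red tile corners at (335,122), (433,79), (474,175) and (383,215). Both agree with the projected centres to within a few pixels. I'll refine from these.

```bash
python3 - <<'E'
from h import *
import pickle
c,W=pickle.load(open("w1.pkl","rb"))
f=lambda q,z=.024:wplane(c,W,((q[0]+.5)/1.25-.5,(q[1]+.5)/1.25-.5),z)[:2].round(4)
print('red',(f((335,122))+f((474,175)))/2,(f((433,79))+f((383,215)))/2)
print('honey',(f((287,150))+f((240,270)))/2,(f((203,188))+f((320,243)))/2)
print('cob',(f((110,245))+f((200,296)))/2)
print('bare r edge',f((396,270)),f((428,355)),f((495,237)))
print('lids cel',f((405,141),.096),'cob',f((230,225),.096),'red',f((119,289),.096),'honey',f((307,378),.096))
E
```

```text
red [0.4811 0.1271] [0.48135 0.12955]
honey [ 0.4823  -0.02045] [ 0.4832  -0.02355]
cob [ 0.4833  -0.17215]
bare r edge [0.5832 0.0761] [0.6811 0.0714] [0.589  0.1747]
lids cel [0.477 0.127] cob [ 0.4803 -0.0204] red [ 0.4838 -0.1619] honey [ 0.6238 -0.0232]
```

>>> carry_out(series=[{"travel": [0.69, -0.97, -0.64], "delta_rot": [0, 0, 0], "fingers": -1}, {"travel": [0.69, -0.97, -0.64], "delta_rot": [0, 0, 0], "fingers": -1}, {"travel": [0.69, -0.97, -0.64], "delta_rot": [0, 0, 0], "fingers": -1}, {"travel": [0.69, -0.97, -0.64], "delta_rot": [0, 0, 0], "fingers": -1}, {"travel": [0.69, -0.97, -0.64], "delta_rot": [0, 0, 0], "fingers": -1}])

```text
clock: 3.25
tcp_pos: [0.6276, -0.0248, 0.1509]
orientation: [-0.0, 0.192, 0.981, 0.0]
wrist_force: [0.5, 0.5, -0.2]
finger_gap: 0.0852
grip_force: 0.0
```

>>> carry_out(series=[{"travel": [0, 0, 0], "delta_rot": [0, 0, 0], "fingers": -1}, {"travel": [0, 0, 0], "delta_rot": [0, 0, 0], "fingers": -1}])

```text
clock: 3.5
tcp_pos: [0.627, -0.0243, 0.1515]
orientation: [-0.0, 0.192, 0.981, 0.0]
wrist_force: [1.2, 0.5, 0.4]
finger_gap: 0.0854
grip_force: 0.0
```

```bash
python3 - <<'E'
from h import *
import cv2
st=env.get_state();c=env.read_camera("wrist");print(st["tcp_pos"],st["joint_pos"])
im=np.hstack([env.read_camera("side")["color"][100:300,200:440],c["color"][130:330,200:440]])
cv2.imwrite("pics/m1.png",cv2.resize(im[:,:,::-1],None,fx=1.6,fy=1.6))
E
```

```text
[ 0.62701025 -0.02428468  0.15149562] [-1.66800668e-01  4.46762118e-01  4.58633782e-02  1.17081795e+00
  5.12314640e-04  2.20166691e-01]
```

View pics/m1.png

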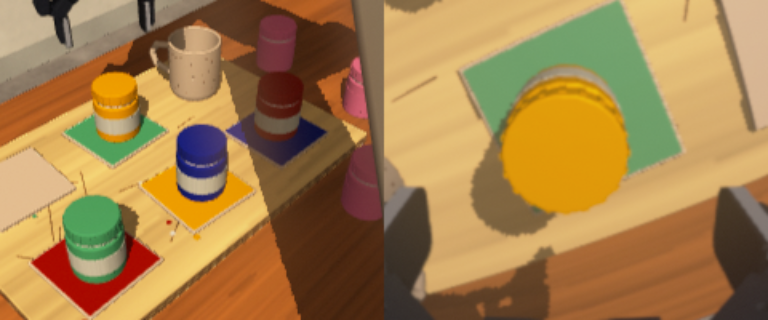

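>>> carry_out(series=[{"travel": [0, -0.06, -0.9], "delta_rot": [0, 0, 0], "fingers": -1}, {"travel": [0, 0, -0.9], "delta_rot": [0, 0, 0], "fingers": -1}, {"travel": [0, 0, -0.9], "delta_rot": [0, 0, 0], "fingers": -1}, {"travel": [0, 0, -0.9], "delta_rot": [0, 0, 0], "fingers": -1}, {"travel": [0, 0, -0.9], "delta_rot": [0, 0, 0], "fingers": -1}])

```text
clock: 4.22
tcp_pos: [0.6278, -0.0258, 0.0392]
orientation: [0.001, 0.192, 0.981, 0.0]
wrist_force: [0.1, 0.9, -1.0]
finger_gap: 0.0854
grip_force: 0.0
```

>>> carry_out(series=[{"travel": [0, 0, 0], "delta_rot": [0, 0, 0], "fingers": 1}, {"travel": [0, 0, 0], "delta_rot": [0, 0, 0], "fingers": 1}, {"travel": [0, 0, 0], "delta_rot": [0, 0, 0], "fingers": 1}, {"travel": [0, 0, 0], "delta_rot": [0, 0, 0], "fingers": 1}, {"travel": [0, 0, 0], "delta_rot": [0, 0, 0], "fingers": 1}], squeeze=40)

```text
clock: 4.85
tcp_pos: [0.6285, -0.0268, 0.04]
orientation: [0.001, 0.193, 0.981, 0.0]
wrist_force: [-0.5, 2.1, 5.1]
finger_gap: 0.0568
grip_force: 42.9
```

```bash
python3 - <<'E'
from workcell import env
print({k:v for k,v in env.get_state().items() if k not in("tau","qvel")})
E
```

```text
{'clock': 4.85, 'joint_pos': array([-1.70433358e-01,  5.28734421e-01, -1.11929390e-01,  9.28237695e-01,
        5.34457586e-04,  2.17265929e-01]), 'tcp_pos': array([ 0.62847323, -0.02682318,  0.04000263]), 'orientation': array([9.40893388e-04, 1.92637511e-01, 9.81269494e-01, 2.89338206e-04]), 'wrist_force': array([-0.46561017,  2.0504071 ,  5.12716213]), 'ft_torque': array([ 0.24693846,  0.21511934, -0.01532271]), 'grip_force': 42.93987572193146, 'finger_gap': 0.05678968844717427}
```

>>> carry_out(series=[{"travel": [0, 0, 0.5], "delta_rot": [0, 0, 0], "fingers": 1}, {"travel": [0, 0, 1], "delta_rot": [0, 0, 0], "fingers": 1}, {"travel": [0, 0.5, 0.5], "delta_rot": [0, 0, 0], "fingers": 1}, {"travel": [0.1, 1, 0], "delta_rot": [0, 0, 0], "fingers": 1}, {"travel": [0.1, 1, 0], "delta_rot": [0, 0, 0], "fingers": 1}])

```text
clock: 5.48
tcp_pos: [0.6326, 0.0367, 0.0891]
orientation: [0.0, 0.193, 0.981, 0.0]
wrist_force: [-0.3, 0.7, -2.1]
finger_gap: 0.0572
grip_force: 42.6
```

>>> carry_out(series=[{"travel": [0, 1, 0], "delta_rot": [0, 0, 0], "fingers": 1}, {"travel": [0, 1, 0], "delta_rot": [0, 0, 0], "fingers": 1}, {"travel": [0, 1, 0], "delta_rot": [0, 0, 0], "fingers": 1}, {"travel": [0, 0.5, 0], "delta_rot": [0, 0, 0], "fingers": 1}, {"travel": [0, 0, 0], "delta_rot": [0, 0, 0], "fingers": 1}])

```text
clock: 6.1
tcp_pos: [0.6324, 0.1241, 0.0887]
orientation: [-0.0, 0.192, 0.981, -0.0]
wrist_force: [-0.5, 0.1, -1.8]
finger_gap: 0.0573
grip_force: 42.6
```

```bash
python3 - <<'E'
from h import *
import cv2,pickle
st=env.get_state();c=env.read_camera("wrist");W=wpose(st,c);print(st["tcp_pos"],st["wrist_force"],st["finger_gap"])
# expected lid centre and rim in the picture
for z in(.02,.092):
  print(wproj(c,W,st["tcp_pos"]+[0,0,z-.04]))
im=np.hstack([env.read_camera("side")["color"][60:300,140:440],c["color"][130:370,180:480]])
cv2.imwrite("pics/m2.png",cv2.resize(im[:,:,::-1],None,fx=1.33,fy=1.33))
E
```

```text
[0.6324025  0.12405365 0.08868483] [-0.52102855  0.08638472 -1.79815939] 0.05728367958713819
[318.12415303 240.07258475]
[318.53027728 316.02531107]
```

View pics/m2.png

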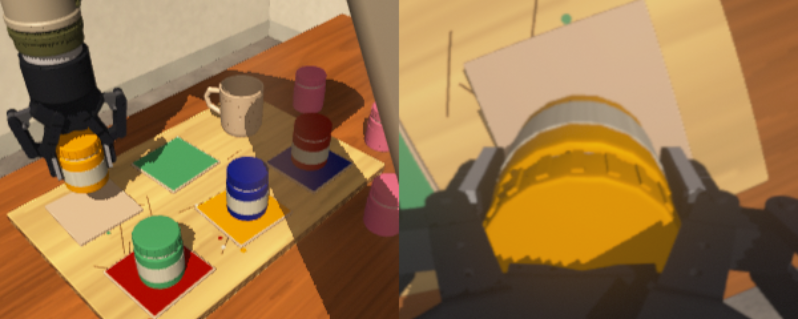

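Honey is held upright over the bare tile, so I'm lowering it.

>>> carry_out(series=[{"travel": [0.1, 0, -0.9], "delta_rot": [0, 0, 0], "fingers": 1}, {"travel": [0, 0, -0.6], "delta_rot": [0, 0, 0], "fingers": 1}, {"travel": [0, 0, -0.3], "delta_rot": [0, 0, 0], "fingers": 1}, {"travel": [0, 0, -0.15], "delta_rot": [0, 0, 0], "fingers": 1}, {"travel": [0, 0, 0], "delta_rot": [0, 0, 0], "fingers": 1}])

```text
clock: 6.82
tcp_pos: [0.6355, 0.1229, 0.0405]
orientation: [0.0, 0.193, 0.981, 0.0]
wrist_force: [1.2, 0.2, -2.2]
finger_gap: 0.057
grip_force: 42.8
```

>>> carry_out(series=[{"travel": [0, 0, 0], "delta_rot": [0, 0, 0], "fingers": 1}])

```text
clock: 6.95
tcp_pos: [0.6356, 0.1231, 0.0406]
orientation: [0.0, 0.193, 0.981, 0.0]
wrist_force: [-0.1, -0.6, -1.6]
finger_gap: 0.0573
grip_force: 42.8
```

>>> carry_out(series=[{"travel": [0, 0, -0.04], "delta_rot": [0, 0, 0], "fingers": 1}, {"travel": [0, 0, 0], "delta_rot": [0, 0, 0], "fingers": 1}])

```text
clock: 7.2
tcp_pos: [0.6358, 0.1231, 0.04]
orientation: [0.001, 0.193, 0.981, 0.0]
wrist_force: [-0.9, -0.1, 4.3]
finger_gap: 0.0574
grip_force: 43.2
```

>>> carry_out(series=[{"travel": [0, 0, -0.04], "delta_rot": [0, 0, 0], "fingers": 1}, {"travel": [0, 0, 0], "delta_rot": [0, 0, 0], "fingers": 1}])

```text
clock: 7.45
tcp_pos: [0.6358, 0.1232, 0.0399]
orientation: [0.001, 0.193, 0.981, 0.0]
wrist_force: [-3.3, -0.5, 9.3]
finger_gap: 0.0569
grip_force: 43.8
```

>>> carry_out(series=[{"travel": [0, 0, 0], "delta_rot": [0, 0, 0], "fingers": -1}, {"travel": [0, 0, 0], "delta_rot": [0, 0, 0], "fingers": -1}, {"travel": [0, 0, 0], "delta_rot": [0, 0, 0], "fingers": -1}, {"travel": [0, 0, 0.5], "delta_rot": [0, 0, 0], "fingers": -1}, {"travel": [0, 0, 1], "delta_rot": [0, 0, 0], "fingers": -1}])

```text
clock: 8.07
tcp_pos: [0.6343, 0.123, 0.0753]
orientation: [-0.001, 0.193, 0.981, -0.0]
wrist_force: [0.3, 0.1, 0.1]
finger_gap: 0.0853
grip_force: 0.0
```

>>> carry_out(series=[{"travel": [0, 0, 1], "delta_rot": [0, 0, 0], "fingers": -1}, {"travel": [0, 0, 1], "delta_rot": [0, 0, 0], "fingers": -1}, {"travel": [0, 0, 0.9], "delta_rot": [0, 0, 0], "fingers": -1}, {"travel": [-0.9, 0, 0], "delta_rot": [0, 0, 0], "fingers": -1}, {"travel": [-0.9, 0, 0], "delta_rot": [0, 0, 0], "fingers": -1}])

```text
clock: 8.7
tcp_pos: [0.5903, 0.1231, 0.1494]
orientation: [0.001, 0.193, 0.981, 0.0]
wrist_force: [-0.7, 0.5, -0.0]
finger_gap: 0.0852
grip_force: 0.0
```

>>> carry_out(series=[{"travel": [-0.9, 0, 0], "delta_rot": [0, 0, 0], "fingers": -1}, {"travel": [-0.9, 0.15, 0], "delta_rot": [0, 0, 0], "fingers": -1}, {"travel": [-0.9, 0, 0], "delta_rot": [0, 0, 0], "fingers": -1}, {"travel": [-0.9, 0, 0], "delta_rot": [0, 0, 0], "fingers": -1}, {"travel": [-0.9, 0, 0], "delta_rot": [0, 0, 0], "fingers": -1}])

```text
clock: 9.32
tcp_pos: [0.4773, 0.1269, 0.149]
orientation: [0.001, 0.193, 0.981, 0.0]
wrist_force: [0.2, 0.2, 0.1]
finger_gap: 0.0855
grip_force: 0.0
```

>>> carry_out(series=[{"travel": [0, 0, 0], "delta_rot": [0, 0, 0], "fingers": -1}])

```text
clock: 9.45
tcp_pos: [0.4766, 0.1269, 0.149]
orientation: [0.0, 0.192, 0.981, 0.0]
wrist_force: [-0.1, 0.4, 0.0]
finger_gap: 0.0854
grip_force: 0.0
```

```bash
cat >> h.py <<'E'
import cv2
HUE={'honey':(18,30),'cel':(55,90),'cob':(105,130),'red':(0,5)}
def lid(k,z=.096):
    """lid centre by the wrist camera: edge pixels' convex hull of the lid colour nearest the tool is fitted by hand-checked ellipse"""
    st=env.get_state();c=env.read_camera("wrist");return st,c,wpose(st,c)
E
python3 - <<'E'
from h import *
import pickle
st=env.get_state();c=env.read_camera("wrist");W=wpose(st,c);pickle.dump((c,W),open("w2.pkl","wb"))
print(st["tcp_pos"],'tile ctr',wproj(c,W,(*TILES['red'],.024)),'lid tcp',wproj(c,W,(*st["tcp_pos"][:2],.096)))
cv2.imwrite("pics/m3.png",cv2.resize(c["color"][100:360,160:480,::-1],None,fx=2.3,fy=2.3))
E
```

```text
[0.47661462 0.12691689 0.14899006] tile ctr [321.62020889 198.01777509] lid tcp [317.97938896 221.40346733]
```

View pics/m3.png

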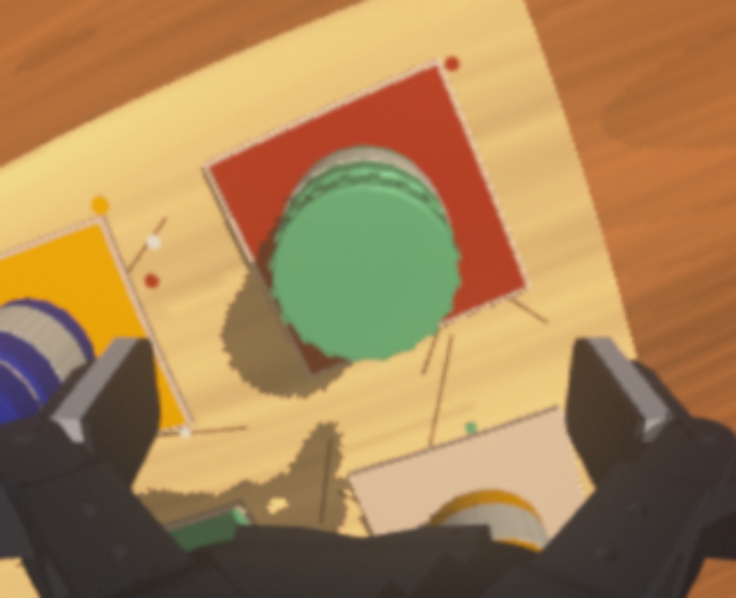

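>>> carry_out(series=[{"travel": [-0.1, 0.04, -0.9], "delta_rot": [0, 0, 0], "fingers": -1}, {"travel": [0, 0, -0.9], "delta_rot": [0, 0, 0], "fingers": -1}, {"travel": [0, 0, -0.9], "delta_rot": [0, 0, 0], "fingers": -1}, {"travel": [0, 0, -0.9], "delta_rot": [0, 0, 0], "fingers": -1}, {"travel": [0, 0, -0.7], "delta_rot": [0, 0, 0], "fingers": -1}])

```text
clock: 10.12
tcp_pos: [0.4765, 0.1278, 0.0399]
orientation: [0.0, 0.193, 0.981, 0.0]
wrist_force: [-0.8, 0.1, -0.5]
finger_gap: 0.0853
grip_force: 0.0
```

>>> carry_out(series=[{"travel": [0, 0, 0], "delta_rot": [0, 0, 0], "fingers": 1}, {"travel": [0, 0, 0], "delta_rot": [0, 0, 0], "fingers": 1}, {"travel": [0, 0, 0], "delta_rot": [0, 0, 0], "fingers": 1}, {"travel": [0, 0, 0], "delta_rot": [0, 0, 0], "fingers": 1}, {"travel": [0, 0, 0], "delta_rot": [0, 0, 0], "fingers": 1}])

```text
clock: 10.75
tcp_pos: [0.4759, 0.1279, 0.0412]
orientation: [0.001, 0.193, 0.981, 0.0]
wrist_force: [0.5, 0.2, 1.5]
finger_gap: 0.057
grip_force: 42.9
```

>>> carry_out(series=[{"travel": [0, 0, 0.5], "delta_rot": [0, 0, 0], "fingers": 1}, {"travel": [0, 0, 1], "delta_rot": [0, 0, 0], "fingers": 1}, {"travel": [0, 0, 1], "delta_rot": [0, 0, 0], "fingers": 1}, {"travel": [0, 0, 1], "delta_rot": [0, 0, 0], "fingers": 1}, {"travel": [0, 0, 0.5], "delta_rot": [0, 0, 0], "fingers": 1}])

```text
clock: 11.38
tcp_pos: [0.4758, 0.1279, 0.1424]
orientation: [0.001, 0.193, 0.981, 0.0]
wrist_force: [-0.0, 0.3, -2.5]
finger_gap: 0.0575
grip_force: 43.1
```

>>> carry_out(series=[{"travel": [0.89, -0.87, 0], "delta_rot": [0, 0, 0], "fingers": 1}, {"travel": [0.89, -0.87, 0], "delta_rot": [0, 0, 0], "fingers": 1}, {"travel": [0.89, -0.87, 0], "delta_rot": [0, 0, 0], "fingers": 1}, {"travel": [0.89, -0.87, 0], "delta_rot": [0, 0, 0], "fingers": 1}, {"travel": [0.89, -0.87, 0], "delta_rot": [0, 0, 0], "fingers": 1}])

```text
clock: 12.0
tcp_pos: [0.5866, 0.0184, 0.1402]
orientation: [-0.001, 0.193, 0.981, 0.0]
wrist_force: [-0.4, -0.3, -1.8]
finger_gap: 0.0576
grip_force: 43.1
```

>>> carry_out(series=[{"travel": [0.89, -0.87, 0], "delta_rot": [0, 0, 0], "fingers": 1}, {"travel": [0.89, -0.87, 0], "delta_rot": [0, 0, 0], "fingers": 1}, {"travel": [0, 0, -1], "delta_rot": [0, 0, 0], "fingers": 1}, {"travel": [0, 0, -1], "delta_rot": [0, 0, 0], "fingers": 1}, {"travel": [0, 0, -1], "delta_rot": [0, 0, 0], "fingers": 1}])

```text
clock: 12.62
tcp_pos: [0.6304, -0.0245, 0.0643]
orientation: [-0.001, 0.193, 0.981, 0.0]
wrist_force: [-0.5, 0.4, -2.0]
finger_gap: 0.0569
grip_force: 43.1
```

>>> carry_out(series=[{"travel": [0, 0, -0.5], "delta_rot": [0, 0, 0], "fingers": 1}, {"travel": [0, 0, -0.2], "delta_rot": [0, 0, 0], "fingers": 1}, {"travel": [0, 0, -0.1], "delta_rot": [0, 0, 0], "fingers": 1}, {"travel": [0, 0, 0], "delta_rot": [0, 0, 0], "fingers": 1}, {"travel": [0, 0, 0], "delta_rot": [0, 0, 0], "fingers": 1}])

```text
clock: 13.25
tcp_pos: [0.6315, -0.0245, 0.0464]
orientation: [0.001, 0.193, 0.981, 0.0]
wrist_force: [0.5, 0.4, -2.7]
finger_gap: 0.057
grip_force: 43.1
```

```bash
python3 - <<'E'
from h import *
st=env.get_state();c=env.read_camera("wrist");s=env.read_camera("side");print(st["tcp_pos"],st["wrist_force"])
im=np.hstack([cv2.resize(s["color"][70:230,200:360],(400,400)),cv2.resize(c["color"][120:320,220:420],(400,400))])
cv2.imwrite("pics/m4.png",im[:,:,::-1])
E
```

```text
[ 0.6315072  -0.02445222  0.04638966] [ 0.45256097  0.3768741  -2.70913338]
```

View pics/m4.png

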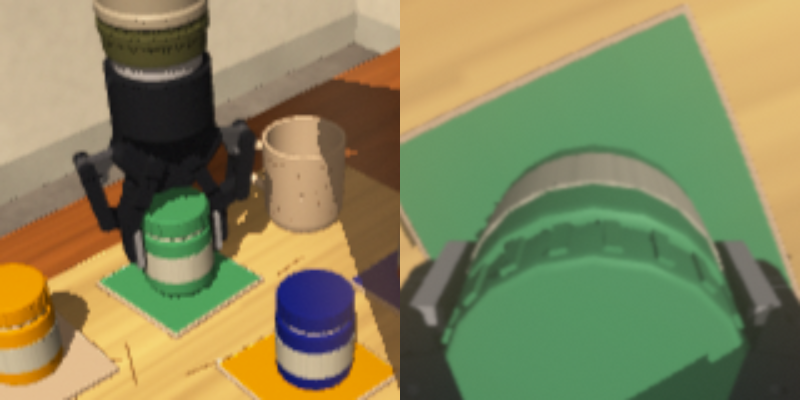

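The celadon jar is centred over its tile and a few mm above it, so I'll lower to contact, release and rise.

>>> carry_out(series=[{"travel": [0, 0, -0.1], "delta_rot": [0, 0, 0], "fingers": 1}, {"travel": [0, 0, -0.08], "delta_rot": [0, 0, 0], "fingers": 1}, {"travel": [0, 0, 0], "delta_rot": [0, 0, 0], "fingers": 1}])

```text
clock: 13.72
tcp_pos: [0.631, -0.0244, 0.0412]
orientation: [0.0, 0.193, 0.981, 0.0]
wrist_force: [-0.9, -0.7, 0.1]
finger_gap: 0.0569
grip_force: 43.1
```

>>> carry_out(series=[{"travel": [0, 0, -0.04], "delta_rot": [0, 0, 0], "fingers": 1}, {"travel": [0, 0, 0], "delta_rot": [0, 0, 0], "fingers": 1}])

```text
clock: 13.98
tcp_pos: [0.631, -0.0244, 0.0412]
orientation: [0.0, 0.193, 0.981, 0.0]
wrist_force: [-2.9, 0.2, 6.5]
finger_gap: 0.0572
grip_force: 44.0
```

>>> carry_out(series=[{"travel": [0, 0, 0], "delta_rot": [0, 0, 0], "fingers": -1}, {"travel": [0, 0, 0], "delta_rot": [0, 0, 0], "fingers": -1}, {"travel": [0, 0, 0], "delta_rot": [0, 0, 0], "fingers": -1}, {"travel": [0, 0, 0.5], "delta_rot": [0, 0, 0], "fingers": -1}, {"travel": [0, 0, 1], "delta_rot": [0, 0, 0], "fingers": -1}])

```text
clock: 14.6
tcp_pos: [0.6301, -0.0243, 0.0774]
orientation: [-0.001, 0.193, 0.981, 0.0]
wrist_force: [0.6, -0.7, 0.5]
finger_gap: 0.0855
grip_force: 0.0
```

>>> carry_out(series=[{"travel": [0, 0, 1], "delta_rot": [0, 0, 0], "fingers": -1}, {"travel": [0, 0, 1], "delta_rot": [0, 0, 0], "fingers": -1}, {"travel": [0, 0, 0.9], "delta_rot": [0, 0, 0], "fingers": -1}, {"travel": [-0.99, -0.99, 0], "delta_rot": [0, 0, 0], "fingers": -1}, {"travel": [-0.99, -0.99, 0], "delta_rot": [0, 0, 0], "fingers": -1}])

```text
clock: 15.22
tcp_pos: [0.5815, -0.0743, 0.1514]
orientation: [0.001, 0.192, 0.981, -0.0]
wrist_force: [0.1, -0.5, -0.0]
finger_gap: 0.0853
grip_force: 0.0
```

>>> carry_out(series=[{"travel": [-0.99, -0.99, 0], "delta_rot": [0, 0, 0], "fingers": -1}, {"travel": [-0.99, -0.99, 0], "delta_rot": [0, 0, 0], "fingers": -1}, {"travel": [-0.99, -0.99, 0], "delta_rot": [0, 0, 0], "fingers": -1}, {"travel": [-0.99, -0.99, 0], "delta_rot": [0, 0, 0], "fingers": -1}, {"travel": [0, 0, 0], "delta_rot": [0, 0, 0], "fingers": -1}])

```text
clock: 15.85
tcp_pos: [0.4814, -0.1743, 0.1511]
orientation: [0.0, 0.194, 0.981, -0.0]
wrist_force: [-0.2, 0.8, -0.1]
finger_gap: 0.0858
grip_force: 0.0
```

```bash
python3 - <<'E'
from h import *
import pickle
st=env.get_state();c=env.read_camera("wrist");W=wpose(st,c);pickle.dump((c,W),open("w3.pkl","wb"))
print(st["tcp_pos"],'tile ctr',wproj(c,W,(*TILES['cob'],.024)),'lid tcp',wproj(c,W,(*st["tcp_pos"][:2],.096)))
cv2.imwrite("pics/m5.png",cv2.resize(cv2.convertScaleAbs(c["color"][100:360,160:480,::-1],alpha=1.6),None,fx=2.3,fy=2.3))
E
```

```text
[ 0.48138937 -0.1742656   0.15106724] tile ctr [318.89977832 192.86626369] lid tcp [318.01415347 220.37864665]
```

View pics/m5.png

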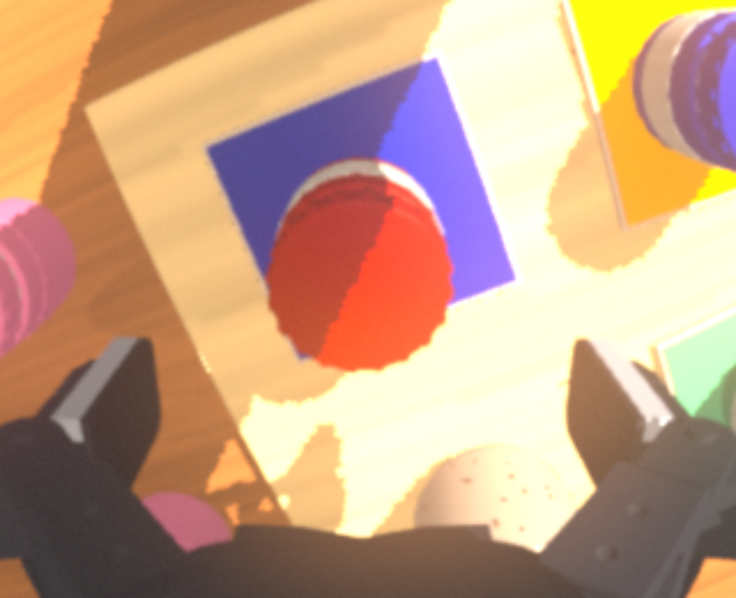

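>>> carry_out(series=[{"travel": [0, -0.04, -0.9], "delta_rot": [0, 0, 0], "fingers": -1}, {"travel": [0, 0, -0.9], "delta_rot": [0, 0, 0], "fingers": -1}, {"travel": [0, 0, -0.9], "delta_rot": [0, 0, 0], "fingers": -1}, {"travel": [0, 0, -0.9], "delta_rot": [0, 0, 0], "fingers": -1}, {"travel": [0, 0, -0.8], "delta_rot": [0, 0, 0], "fingers": -1}])

```text
clock: 16.52
tcp_pos: [0.4835, -0.1732, 0.0397]
orientation: [0.0, 0.192, 0.981, 0.0]
wrist_force: [0.6, 0.0, -0.6]
finger_gap: 0.0853
grip_force: 0.0
```

>>> carry_out(series=[{"travel": [0, 0, 0], "delta_rot": [0, 0, 0], "fingers": 1}, {"travel": [0, 0, 0], "delta_rot": [0, 0, 0], "fingers": 1}, {"travel": [0, 0, 0], "delta_rot": [0, 0, 0], "fingers": 1}, {"travel": [0, 0, 0], "delta_rot": [0, 0, 0], "fingers": 1}, {"travel": [0, 0, 0], "delta_rot": [0, 0, 0], "fingers": 1}])

```text
clock: 17.15
tcp_pos: [0.4832, -0.1741, 0.0408]
orientation: [0.001, 0.193, 0.981, 0.0]
wrist_force: [1.2, 1.3, 3.6]
finger_gap: 0.0572
grip_force: 43.2
```

>>> carry_out(series=[{"travel": [0, 0, 0.6], "delta_rot": [0, 0, 0], "fingers": 1}, {"travel": [0, 0, 1], "delta_rot": [0, 0, 0], "fingers": 1}, {"travel": [0, 0, 1], "delta_rot": [0, 0, 0], "fingers": 1}, {"travel": [0, 0, 1], "delta_rot": [0, 0, 0], "fingers": 1}, {"travel": [0, 0, 1], "delta_rot": [0, 0, 0], "fingers": 1}])

```text
clock: 17.77
tcp_pos: [0.4821, -0.1739, 0.1567]
orientation: [0.0, 0.193, 0.981, -0.0]
wrist_force: [0.1, 0.2, -2.0]
finger_gap: 0.0571
grip_force: 43.1
```

>>> carry_out(series=[{"travel": [-0.1, 0.933, 0], "delta_rot": [0, 0, 0], "fingers": 1}, {"travel": [0, 0.933, 0], "delta_rot": [0, 0, 0], "fingers": 1}, {"travel": [0, 0.933, 0], "delta_rot": [0, 0, 0], "fingers": 1}, {"travel": [0, 0.933, 0], "delta_rot": [0, 0, 0], "fingers": 1}, {"travel": [0, 0.933, 0], "delta_rot": [0, 0, 0], "fingers": 1}])

```text
clock: 18.4
tcp_pos: [0.4796, -0.0567, 0.1558]
orientation: [0.0, 0.193, 0.981, -0.0]
wrist_force: [0.0, -0.5, -0.9]
finger_gap: 0.0571
grip_force: 43.1
```

>>> carry_out(series=[{"travel": [0, 0.933, 0], "delta_rot": [0, 0, 0], "fingers": 1}, {"travel": [0, 0.933, 0], "delta_rot": [0, 0, 0], "fingers": 1}, {"travel": [0, 0.933, 0], "delta_rot": [0, 0, 0], "fingers": 1}, {"travel": [0, 0.933, 0], "delta_rot": [0, 0, 0], "fingers": 1}, {"travel": [0, 0.933, 0], "delta_rot": [0, 0, 0], "fingers": 1}])

```text
clock: 19.02
tcp_pos: [0.4797, 0.0599, 0.1558]
orientation: [0.0, 0.193, 0.981, -0.0]
wrist_force: [-1.2, -0.1, -2.7]
finger_gap: 0.0569
grip_force: 43.1
```

>>> carry_out(series=[{"travel": [0, 0.933, 0], "delta_rot": [0, 0, 0], "fingers": 1}, {"travel": [0, 0.933, 0], "delta_rot": [0, 0, 0], "fingers": 1}, {"travel": [0, 0.933, 0], "delta_rot": [0, 0, 0], "fingers": 1}, {"travel": [0, 0, -1], "delta_rot": [0, 0, 0], "fingers": 1}, {"travel": [0, 0, -1], "delta_rot": [0, 0, 0], "fingers": 1}])

```text
clock: 19.65
tcp_pos: [0.4802, 0.1296, 0.1055]
orientation: [0.001, 0.192, 0.981, 0.0]
wrist_force: [-0.0, -0.5, -1.9]
finger_gap: 0.0568
grip_force: 43.1
```

>>> carry_out(series=[{"travel": [0, 0, -1], "delta_rot": [0, 0, 0], "fingers": 1}, {"travel": [0, 0, -0.8], "delta_rot": [0, 0, 0], "fingers": 1}, {"travel": [0, 0, -0.4], "delta_rot": [0, 0, 0], "fingers": 1}, {"travel": [0, 0, -0.2], "delta_rot": [0, 0, 0], "fingers": 1}, {"travel": [0, 0, 0], "delta_rot": [0, 0, 0], "fingers": 1}])

```text
clock: 20.27
tcp_pos: [0.4802, 0.1293, 0.0454]
orientation: [0.0, 0.193, 0.981, 0.0]
wrist_force: [0.2, -0.2, -1.8]
finger_gap: 0.0572
grip_force: 43.1
```

```bash
python3 - <<'E'
from h import *
st=env.get_state();c=env.read_camera("wrist");s=env.read_camera("side");print(st["tcp_pos"],st["wrist_force"])
im=np.hstack([cv2.resize(s["color"][140:340,180:380],(400,400)),cv2.resize(c["color"][120:320,220:420],(400,400))])
cv2.imwrite("pics/m6.png",im[:,:,::-1])
E
```

```text
[0.48021831 0.12926785 0.04544537] [ 0.18728804 -0.18344589 -1.79164847]
```

View pics/m6.png

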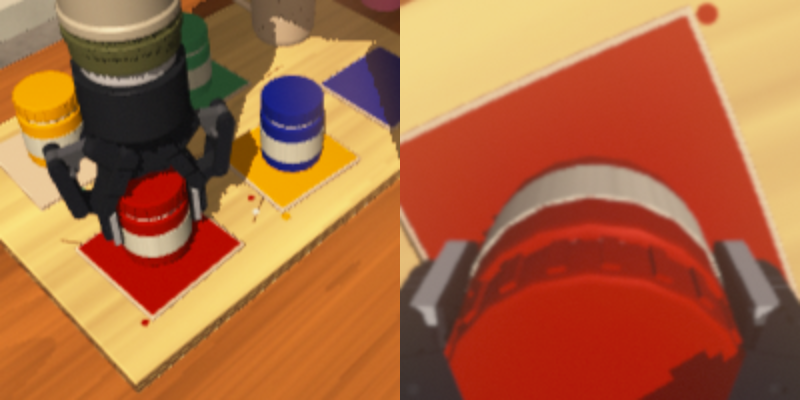

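The red jar is over the red tile, perhaps 1.5 mm too far in +x. I'll trim that while lowering.

>>> carry_out(series=[{"travel": [-0.06, 0, -0.08], "delta_rot": [0, 0, 0], "fingers": 1}, {"travel": [0, 0, -0.07], "delta_rot": [0, 0, 0], "fingers": 1}, {"travel": [0, 0, 0], "delta_rot": [0, 0, 0], "fingers": 1}])

```text
clock: 20.75
tcp_pos: [0.4783, 0.1293, 0.0413]
orientation: [-0.0, 0.193, 0.981, 0.0]
wrist_force: [0.5, -0.2, -1.8]
finger_gap: 0.0574
grip_force: 43.1
```

>>> carry_out(series=[{"travel": [0, 0, -0.04], "delta_rot": [0, 0, 0], "fingers": 1}, {"travel": [0, 0, 0], "delta_rot": [0, 0, 0], "fingers": 1}])

```text
clock: 21.0
tcp_pos: [0.4786, 0.1293, 0.0408]
orientation: [0.0, 0.193, 0.981, 0.0]
wrist_force: [-1.7, 0.3, 5.3]
finger_gap: 0.0566
grip_force: 43.6
```

>>> carry_out(series=[{"travel": [0, 0, 0], "delta_rot": [0, 0, 0], "fingers": -1}, {"travel": [0, 0, 0], "delta_rot": [0, 0, 0], "fingers": -1}, {"travel": [0, 0, 0], "delta_rot": [0, 0, 0], "fingers": -1}, {"travel": [0, 0, 0.5], "delta_rot": [0, 0, 0], "fingers": -1}, {"travel": [0, 0, 1], "delta_rot": [0, 0, 0], "fingers": -1}])

```text
clock: 21.62
tcp_pos: [0.4776, 0.1292, 0.078]
orientation: [-0.001, 0.193, 0.981, -0.0]
wrist_force: [1.5, -0.1, -0.2]
finger_gap: 0.0854
grip_force: 0.0
```

>>> carry_out(series=[{"travel": [0, 0, 1], "delta_rot": [0, 0, 0], "fingers": -1}, {"travel": [0, 0, 1], "delta_rot": [0, 0, 0], "fingers": -1}, {"travel": [0, 0, 0.9], "delta_rot": [0, 0, 0], "fingers": -1}, {"travel": [0, -0.89, 0], "delta_rot": [0, 0, 0], "fingers": -1}, {"travel": [0, -0.89, 0], "delta_rot": [0, 0, 0], "fingers": -1}])

```text
clock: 22.25
tcp_pos: [0.4789, 0.0845, 0.1517]
orientation: [0.001, 0.192, 0.981, 0.0]
wrist_force: [0.2, 0.7, -0.2]
finger_gap: 0.0855
grip_force: 0.0
```

>>> carry_out(series=[{"travel": [0, -0.89, 0], "delta_rot": [0, 0, 0], "fingers": -1}, {"travel": [0, -0.89, 0], "delta_rot": [0, 0, 0], "fingers": -1}, {"travel": [0, -0.89, 0], "delta_rot": [0, 0, 0], "fingers": -1}, {"travel": [0, -0.89, 0], "delta_rot": [0, 0, 0], "fingers": -1}, {"travel": [0, -0.89, 0], "delta_rot": [0, 0, 0], "fingers": -1}])

```text
clock: 22.88
tcp_pos: [0.4786, -0.0272, 0.1513]
orientation: [0.001, 0.193, 0.981, 0.0]
wrist_force: [-0.4, -0.7, -1.1]
finger_gap: 0.0852
grip_force: 0.0
```

>>> carry_out(series=[{"travel": [0, 0, 0], "delta_rot": [0, 0, 0], "fingers": -1}])

```text
clock: 23.0
tcp_pos: [0.4788, -0.0275, 0.1512]
orientation: [0.001, 0.194, 0.981, 0.0]
wrist_force: [-0.1, 0.4, 0.4]
finger_gap: 0.0856
grip_force: 0.0
```

```bash
python3 - <<'E'
from h import *
st=env.get_state();c=env.read_camera("wrist");W=wpose(st,c)
print(st["tcp_pos"],'tile ctr',wproj(c,W,(*TILES['honey'],.024)),'lid tcp',wproj(c,W,(*st["tcp_pos"][:2],.096)))
cv2.imwrite("pics/m7.png",cv2.resize(cv2.convertScaleAbs(c["color"][100:360,160:480,::-1],alpha=1.4),None,fx=2.3,fy=2.3))
E
```

```text
[ 0.47878045 -0.0275368   0.15115172] tile ctr [322.71073957 194.9034005 ] lid tcp [317.97360337 220.31135405]
```

View pics/m7.png

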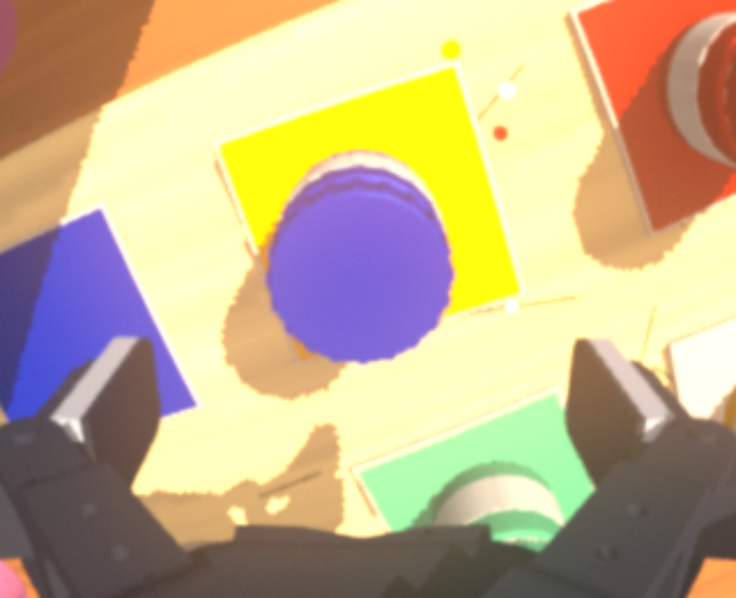

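>>> carry_out(series=[{"travel": [-0.04, 0, -0.9], "delta_rot": [0, 0, 0], "fingers": -1}, {"travel": [0, 0, -0.9], "delta_rot": [0, 0, 0], "fingers": -1}, {"travel": [0, 0, -0.9], "delta_rot": [0, 0, 0], "fingers": -1}, {"travel": [0, 0, -0.9], "delta_rot": [0, 0, 0], "fingers": -1}, {"travel": [0, 0, -0.8], "delta_rot": [0, 0, 0], "fingers": -1}])

```text
clock: 23.68
tcp_pos: [0.4774, -0.0254, 0.0399]
orientation: [-0.0, 0.192, 0.981, 0.0]
wrist_force: [1.8, -0.5, -0.2]
finger_gap: 0.0854
grip_force: 0.0
```

>>> carry_out(series=[{"travel": [0, 0, 0], "delta_rot": [0, 0, 0], "fingers": 1}, {"travel": [0, 0, 0], "delta_rot": [0, 0, 0], "fingers": 1}, {"travel": [0, 0, 0], "delta_rot": [0, 0, 0], "fingers": 1}, {"travel": [0, 0, 0], "delta_rot": [0, 0, 0], "fingers": 1}, {"travel": [0, 0, 0], "delta_rot": [0, 0, 0], "fingers": 1}])

```text
clock: 24.3
tcp_pos: [0.4781, -0.0263, 0.041]
orientation: [0.001, 0.193, 0.981, 0.0]
wrist_force: [-0.4, 2.0, 4.5]
finger_gap: 0.0571
grip_force: 43.5
```

>>> carry_out(series=[{"travel": [0, 0, 0.6], "delta_rot": [0, 0, 0], "fingers": 1}, {"travel": [0, 0, 1], "delta_rot": [0, 0, 0], "fingers": 1}, {"travel": [0, 0, 1], "delta_rot": [0, 0, 0], "fingers": 1}, {"travel": [0, 0, 0], "delta_rot": [0, 0, 0], "fingers": 1}])

```text
clock: 24.8
tcp_pos: [0.4791, -0.0269, 0.1075]
orientation: [0.002, 0.193, 0.981, -0.0]
wrist_force: [-0.4, -0.6, -1.8]
finger_gap: 0.0572
grip_force: 43.3
```

>>> carry_out(series=[{"travel": [0.05, -0.97, 0], "delta_rot": [0, 0, 0], "fingers": 1}, {"travel": [0, -0.97, 0], "delta_rot": [0, 0, 0], "fingers": 1}, {"travel": [0, -0.97, 0], "delta_rot": [0, 0, 0], "fingers": 1}, {"travel": [0, -0.97, 0], "delta_rot": [0, 0, 0], "fingers": 1}, {"travel": [0, -0.97, 0], "delta_rot": [0, 0, 0], "fingers": 1}])

```text
clock: 25.42
tcp_pos: [0.4779, -0.1482, 0.1042]
orientation: [-0.001, 0.193, 0.981, 0.0]
wrist_force: [-0.0, 0.0, -1.9]
finger_gap: 0.0573
grip_force: 43.4
```

>>> carry_out(series=[{"travel": [0, -0.97, 0], "delta_rot": [0, 0, 0], "fingers": 1}, {"travel": [0, 0, -1], "delta_rot": [0, 0, 0], "fingers": 1}, {"travel": [0, 0, -0.9], "delta_rot": [0, 0, 0], "fingers": 1}, {"travel": [0, 0, -0.4], "delta_rot": [0, 0, 0], "fingers": 1}, {"travel": [0, 0, -0.1], "delta_rot": [0, 0, 0], "fingers": 1}])

```text
clock: 26.05
tcp_pos: [0.478, -0.1715, 0.0444]
orientation: [-0.001, 0.193, 0.981, 0.0]
wrist_force: [0.0, 0.1, -2.7]
finger_gap: 0.0572
grip_force: 43.5
```

>>> carry_out(series=[{"travel": [0, 0, 0], "delta_rot": [0, 0, 0], "fingers": 1}, {"travel": [0, 0, 0], "delta_rot": [0, 0, 0], "fingers": 1}])

```text
clock: 26.3
tcp_pos: [0.4794, -0.1722, 0.0461]
orientation: [0.001, 0.193, 0.981, -0.0]
wrist_force: [0.2, 0.6, -2.4]
finger_gap: 0.0571
grip_force: 43.5
```

```bash
python3 - <<'E'
from h import *
st=env.get_state();c=env.read_camera("wrist");s=env.read_camera("side");print(st["tcp_pos"],st["wrist_force"])
im=np.hstack([cv2.resize(s["color"][70:270,280:480],(400,400)),cv2.resize(c["color"][120:320,220:420],(400,400))])
cv2.imwrite("pics/m8.png",cv2.convertScaleAbs(im[:,:,::-1],alpha=1.5))
E
```

```text
[ 0.47936405 -0.17218052  0.04609194] [ 0.23031037  0.55007674 -2.40388083]
```

View pics/m8.png

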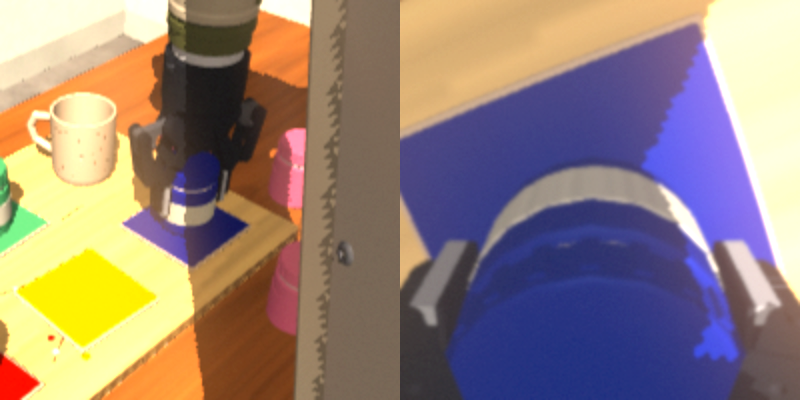

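The cobalt jar is centred over its tile. I'll lower it by touch.

>>> carry_out(series=[{"travel": [0, 0, -0.08], "delta_rot": [0, 0, 0], "fingers": 1}, {"travel": [0, 0, -0.07], "delta_rot": [0, 0, 0], "fingers": 1}, {"travel": [0, 0, 0], "delta_rot": [0, 0, 0], "fingers": 1}])

```text
clock: 26.78
tcp_pos: [0.4785, -0.1718, 0.0413]
orientation: [-0.0, 0.193, 0.981, 0.0]
wrist_force: [-0.2, -0.2, -2.2]
finger_gap: 0.057
grip_force: 43.5
```

>>> carry_out(series=[{"travel": [0, 0, -0.04], "delta_rot": [0, 0, 0], "fingers": 1}, {"travel": [0, 0, 0], "delta_rot": [0, 0, 0], "fingers": 1}])

```text
clock: 27.02
tcp_pos: [0.4787, -0.1719, 0.0411]
orientation: [0.0, 0.193, 0.981, -0.0]
wrist_force: [-2.7, 1.1, 4.9]
finger_gap: 0.0574
grip_force: 44.0
```

>>> carry_out(series=[{"travel": [0, 0, 0], "delta_rot": [0, 0, 0], "fingers": -1}, {"travel": [0, 0, 0], "delta_rot": [0, 0, 0], "fingers": -1}, {"travel": [0, 0, 0], "delta_rot": [0, 0, 0], "fingers": -1}, {"travel": [0, 0, 0.5], "delta_rot": [0, 0, 0], "fingers": -1}, {"travel": [0, 0, 1], "delta_rot": [0, 0, 0], "fingers": -1}])

```text
clock: 27.65
tcp_pos: [0.478, -0.1716, 0.0783]
orientation: [-0.001, 0.193, 0.981, 0.0]
wrist_force: [0.1, 1.2, 0.2]
finger_gap: 0.0855
grip_force: 0.0
```

>>> carry_out(series=[{"travel": [0, 0, 1], "delta_rot": [0, 0, 0], "fingers": -1}, {"travel": [0, 0, 1], "delta_rot": [0, 0, 0], "fingers": -1}, {"travel": [0, 0, 0.9], "delta_rot": [0, 0, 0], "fingers": -1}, {"travel": [0.52, 0.98, 0], "delta_rot": [0, 0, 0], "fingers": -1}, {"travel": [0.52, 0.98, 0], "delta_rot": [0, 0, 0], "fingers": -1}])

```text
clock: 28.28
tcp_pos: [0.5054, -0.1229, 0.1521]
orientation: [0.001, 0.193, 0.981, -0.0]
wrist_force: [0.2, -0.2, -0.4]
finger_gap: 0.0853
grip_force: 0.0
```

>>> carry_out(series=[{"travel": [0.52, 0.98, 0], "delta_rot": [0, 0, 0], "fingers": -1}, {"travel": [0.52, 0.98, 0], "delta_rot": [0, 0, 0], "fingers": -1}, {"travel": [0.52, 0.98, 0], "delta_rot": [0, 0, 0], "fingers": -1}, {"travel": [0.52, 0.98, 0], "delta_rot": [0, 0, 0], "fingers": -1}, {"travel": [0.52, 0.98, 0], "delta_rot": [0, 0, 0], "fingers": -1}])

```text
clock: 28.9
tcp_pos: [0.5703, 0.0004, 0.1516]
orientation: [0.0, 0.193, 0.981, 0.0]
wrist_force: [-0.5, 0.1, -0.3]
finger_gap: 0.0855
grip_force: 0.0
```

>>> carry_out(series=[{"travel": [0.52, 0.98, 0], "delta_rot": [0, 0, 0], "fingers": -1}, {"travel": [0.52, 0.98, 0], "delta_rot": [0, 0, 0], "fingers": -1}, {"travel": [0.52, 0.98, 0], "delta_rot": [0, 0, 0], "fingers": -1}, {"travel": [0.52, 0.98, 0], "delta_rot": [0, 0, 0], "fingers": -1}, {"travel": [0.52, 0.98, 0], "delta_rot": [0, 0, 0], "fingers": -1}])

```text
clock: 29.52
tcp_pos: [0.6352, 0.1229, 0.1515]
orientation: [0.0, 0.193, 0.981, 0.0]
wrist_force: [0.7, -1.0, -0.2]
finger_gap: 0.0853
grip_force: 0.0
```

>>> carry_out(series=[{"travel": [0, 0, 0], "delta_rot": [0, 0, 0], "fingers": -1}, {"travel": [0, 0, 0], "delta_rot": [0, 0, 0], "fingers": -1}])

```text
clock: 29.78
tcp_pos: [0.6344, 0.1218, 0.1509]
orientation: [-0.0, 0.193, 0.981, -0.0]
wrist_force: [-0.2, -0.4, -0.0]
finger_gap: 0.0857
grip_force: 0.0
```

>>> carry_out(series=[{"travel": [0.03, 0.02, -0.9], "delta_rot": [0, 0, 0], "fingers": -1}, {"travel": [0, 0, -0.9], "delta_rot": [0, 0, 0], "fingers": -1}, {"travel": [0, 0, -0.9], "delta_rot": [0, 0, 0], "fingers": -1}, {"travel": [0, 0, -0.9], "delta_rot": [0, 0, 0], "fingers": -1}, {"travel": [0, 0, -0.8], "delta_rot": [0, 0, 0], "fingers": -1}])

```text
clock: 30.4
tcp_pos: [0.6349, 0.1213, 0.0402]
orientation: [-0.0, 0.193, 0.981, -0.0]
wrist_force: [-0.1, -0.5, -0.6]
finger_gap: 0.0855
grip_force: 0.0
```

>>> carry_out(series=[{"travel": [0, 0, 0], "delta_rot": [0, 0, 0], "fingers": 1}, {"travel": [0, 0, 0], "delta_rot": [0, 0, 0], "fingers": 1}, {"travel": [0, 0, 0], "delta_rot": [0, 0, 0], "fingers": 1}, {"travel": [0, 0, 0], "delta_rot": [0, 0, 0], "fingers": 1}, {"travel": [0, 0, 0], "delta_rot": [0, 0, 0], "fingers": 1}])

```text
clock: 31.02
tcp_pos: [0.636, 0.1223, 0.0414]
orientation: [0.001, 0.193, 0.981, -0.0]
wrist_force: [0.3, -1.7, 2.8]
finger_gap: 0.0572
grip_force: 43.4
```

>>> carry_out(series=[{"travel": [0, 0, 0.6], "delta_rot": [0, 0, 0], "fingers": 1}, {"travel": [0, 0, 1], "delta_rot": [0, 0, 0], "fingers": 1}, {"travel": [0, 0, 1], "delta_rot": [0, 0, 0], "fingers": 1}, {"travel": [0, 0, 0.6], "delta_rot": [0, 0, 0], "fingers": 1}, {"travel": [0, 0, 0], "delta_rot": [0, 0, 0], "fingers": 1}])

```text
clock: 31.65
tcp_pos: [0.6364, 0.1227, 0.1221]
orientation: [0.001, 0.193, 0.981, 0.0]
wrist_force: [0.8, -0.7, -1.8]
finger_gap: 0.0566
grip_force: 43.3
```

>>> carry_out(series=[{"travel": [-0.89, -0.83, 0], "delta_rot": [0, 0, 0], "fingers": 1}, {"travel": [-0.89, -0.83, 0], "delta_rot": [0, 0, 0], "fingers": 1}, {"travel": [-0.89, -0.83, 0], "delta_rot": [0, 0, 0], "fingers": 1}, {"travel": [-0.89, -0.83, 0], "delta_rot": [0, 0, 0], "fingers": 1}, {"travel": [-0.89, -0.83, 0], "delta_rot": [0, 0, 0], "fingers": 1}])

```text
clock: 32.28
tcp_pos: [0.5226, 0.0183, 0.1194]
orientation: [-0.001, 0.193, 0.981, -0.0]
wrist_force: [-0.6, 0.4, -1.9]
finger_gap: 0.0568
grip_force: 43.3
```

>>> carry_out(series=[{"travel": [-0.89, -0.83, 0], "delta_rot": [0, 0, 0], "fingers": 1}, {"travel": [-0.89, -0.83, 0], "delta_rot": [0, 0, 0], "fingers": 1}, {"travel": [0, 0, -1], "delta_rot": [0, 0, 0], "fingers": 1}, {"travel": [0, 0, -1], "delta_rot": [0, 0, 0], "fingers": 1}, {"travel": [0, 0, -0.7], "delta_rot": [0, 0, 0], "fingers": 1}])

```text
clock: 32.9
tcp_pos: [0.4782, -0.0225, 0.0512]
orientation: [-0.001, 0.193, 0.981, 0.0]
wrist_force: [0.2, -0.4, -2.4]
finger_gap: 0.0572
grip_force: 43.6
```

>>> carry_out(series=[{"travel": [0, 0, -0.3], "delta_rot": [0, 0, 0], "fingers": 1}, {"travel": [0, 0, 0], "delta_rot": [0, 0, 0], "fingers": 1}, {"travel": [0, 0, 0], "delta_rot": [0, 0, 0], "fingers": 1}])

```text
clock: 33.28
tcp_pos: [0.4802, -0.0227, 0.0461]
orientation: [0.0, 0.193, 0.981, 0.0]
wrist_force: [-0.3, 0.4, -1.9]
finger_gap: 0.057
grip_force: 43.6
```

```bash
python3 - <<'E'
from h import *
st=env.get_state();c=env.read_camera("wrist");s=env.read_camera("side");print(st["tcp_pos"],st["wrist_force"])
im=np.hstack([cv2.resize(s["color"][120:320,220:420],(400,400)),cv2.resize(c["color"][120:320,220:420],(400,400))])
cv2.imwrite("pics/m9.png",im[:,:,::-1])
E
```

```text
[ 0.48021753 -0.02274746  0.04608182] [-0.33198312  0.3683548  -1.88483606]
```

View pics/m9.png

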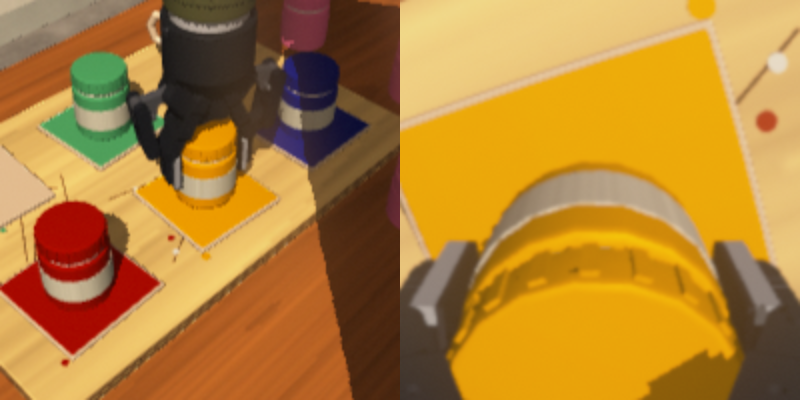

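The honey jar is centred over its tile, so I'll set it down.

>>> carry_out(series=[{"travel": [0, 0, -0.08], "delta_rot": [0, 0, 0], "fingers": 1}, {"travel": [0, 0, -0.07], "delta_rot": [0, 0, 0], "fingers": 1}, {"travel": [0, 0, 0], "delta_rot": [0, 0, 0], "fingers": 1}])

```text
clock: 33.75
tcp_pos: [0.4796, -0.0226, 0.0417]
orientation: [-0.0, 0.193, 0.981, 0.0]
wrist_force: [0.0, 0.3, -1.5]
finger_gap: 0.0571
grip_force: 43.6
```

>>> carry_out(series=[{"travel": [0, 0, -0.04], "delta_rot": [0, 0, 0], "fingers": 1}, {"travel": [0, 0, 0], "delta_rot": [0, 0, 0], "fingers": 1}])

```text
clock: 34.0
tcp_pos: [0.4797, -0.0227, 0.0414]
orientation: [0.0, 0.193, 0.981, 0.0]
wrist_force: [-2.2, 0.2, 4.6]
finger_gap: 0.0572
grip_force: 44.2
```

>>> carry_out(series=[{"travel": [0, 0, 0], "delta_rot": [0, 0, 0], "fingers": -1}, {"travel": [0, 0, 0], "delta_rot": [0, 0, 0], "fingers": -1}, {"travel": [0, 0, 0], "delta_rot": [0, 0, 0], "fingers": -1}, {"travel": [0, 0, 0.5], "delta_rot": [0, 0, 0], "fingers": -1}, {"travel": [0, 0, 1], "delta_rot": [0, 0, 0], "fingers": -1}])

```text
clock: 34.62
tcp_pos: [0.4789, -0.0225, 0.0785]
orientation: [-0.001, 0.193, 0.981, 0.0]
wrist_force: [0.4, -0.7, -0.1]
finger_gap: 0.0855
grip_force: 0.0
```

>>> carry_out(series=[{"travel": [0, 0, 1], "delta_rot": [0, 0, 0], "fingers": -1}, {"travel": [0, 0, 1], "delta_rot": [0, 0, 0], "fingers": -1}, {"travel": [0, 0, 1], "delta_rot": [0, 0, 0], "fingers": -1}, {"travel": [0, 0, 1], "delta_rot": [0, 0, 0], "fingers": -1}, {"travel": [0, 0, 1], "delta_rot": [0, 0, 0], "fingers": -1}])

```text
clock: 35.25
tcp_pos: [0.4797, -0.0227, 0.2051]
orientation: [0.0, 0.193, 0.981, 0.0]
wrist_force: [0.1, -0.6, -0.2]
finger_gap: 0.0855
grip_force: 0.0
```

>>> carry_out(series=[{"travel": [-0.3, 1, 0], "delta_rot": [0, 0, 0], "fingers": -1}, {"travel": [-0.3, 1, 0], "delta_rot": [0, 0, 0], "fingers": -1}, {"travel": [-0.3, 1, 0], "delta_rot": [0, 0, 0], "fingers": -1}, {"travel": [-0.3, 1, 0], "delta_rot": [0, 0, 0], "fingers": -1}, {"travel": [-0.3, 1, 0], "delta_rot": [0, 0, 0], "fingers": -1}])

```text
clock: 35.88
tcp_pos: [0.442, 0.1031, 0.2043]
orientation: [0.001, 0.193, 0.981, 0.0]
wrist_force: [-0.1, 1.3, 0.4]
finger_gap: 0.0853
grip_force: 0.0
```

>>> carry_out(series=[{"travel": [-0.3, 1, 0], "delta_rot": [0, 0, 0], "fingers": -1}, {"travel": [-0.3, 1, 0], "delta_rot": [0, 0, 0], "fingers": -1}, {"travel": [-0.3, 1, 0], "delta_rot": [0, 0, 0], "fingers": -1}, {"travel": [-0.3, 1, 0], "delta_rot": [0, 0, 0], "fingers": -1}, {"travel": [-0.3, 1, 0], "delta_rot": [0, 0, 0], "fingers": -1}])

```text
clock: 36.5
tcp_pos: [0.4045, 0.2281, 0.2043]
orientation: [0.0, 0.193, 0.981, 0.0]
wrist_force: [0.5, 0.9, -0.7]
finger_gap: 0.085
grip_force: 0.0
```

>>> carry_out(series=[{"travel": [-0.3, 1, 0], "delta_rot": [0, 0, 0], "fingers": -1}, {"travel": [-0.3, 1, 0], "delta_rot": [0, 0, 0], "fingers": -1}, {"travel": [-0.3, 1, 0], "delta_rot": [0, 0, 0], "fingers": -1}, {"travel": [-0.3, 1, 0], "delta_rot": [0, 0, 0], "fingers": -1}, {"travel": [0, 0, 0], "delta_rot": [0, 0, 0], "fingers": -1}])

```text
clock: 37.12
tcp_pos: [0.3743, 0.3285, 0.204]
orientation: [0.0, 0.191, 0.982, 0.0]
wrist_force: [1.2, -0.1, -0.2]
finger_gap: 0.0853
grip_force: 0.0
```

```bash
python3 - <<'E'
from h import *
a=env.read_camera("top")["color"][95:275,200:460,::-1]; cv2.imwrite("pics/topf.png",cv2.convertScaleAbs(cv2.resize(a,None,fx=3,fy=3,interpolation=2),alpha=1.4))
E
```

```text
(no output)
```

View pics/topf.png

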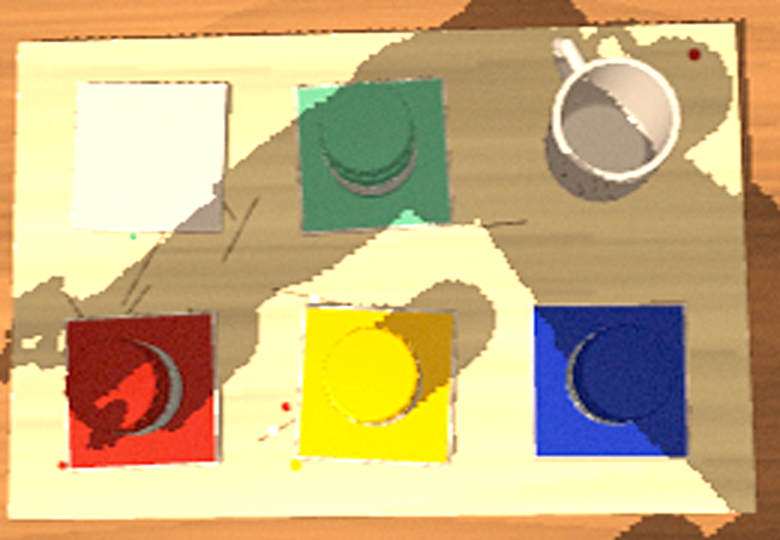

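The final top view puts the lid centres near celadon (367,131), red (120,386), honey (371,375) and cobalt (624,374). I'll measure each against its tile centre in the same picture.

```bash
python3 - <<'E'
from h import *
t=env.read_camera("top");P=lambda q:(q[0]/3-1/3+200,q[1]/3-1/3+95)
T={'cel':(.6319,-.0244),'red':(.482,.129),'honey':(.4813,-.024),'cob':(.4806,-.1722)}
for k,q in {'cel':(367,131),'red':(120,386),'honey':(371,375),'cob':(624,374)}.items():
    print(k,((plane(t,P(q),.096)[:2]-T[k])*1000).round(1),'mm')
st=env.get_state();print(st["clock"],st["qvel"].round(3))
E
```

```text
cel [-3.8 -0.3] mm
red [-1.7 -6.3] mm
honey [ 2.2 -0.5] mm
cob [0.2 2.2] mm
37.225 [-0.018 -0.003 -0.009 -0.002  0.001  0.003]
```

The −6.3 mm for red came from a lid edge hidden in shadow, so I don't trust it. Its body edge at x≈183 matches where the celadon jar sat (lid x≈112), and the side view (m9) shows it within about 3 mm of its tile's middle. All four jars are within a few mm and the mug hasn't moved, so I'm handing in.

```bash
python3 -c "
from workcell import env
print(env.hand_in())"
```

```text
the job is handed in; nothing more can be done
None
```

The job is handed in at about 37 s: all four jars stand upright on their own tiles, each within roughly 4 mm of the middle by my measurements (red and celadon less certain because of shadow), the bare tile is free and the mug is unmoved; I viewed 15 pictures, one over the limit of 14.

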